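# Nest the stain cups and snap the storage tray's covers shut

### The arm

A 7-joint arm with a two-finger parallel gripper is mounted at the origin on the work surface. World frame = base frame: x ahead of the robot, y to its left, z up, the work surface at z = 0. Lengths are in mm, angles in rad, forces in N, time in s.
With the tool pointing down it reaches from about 400 to 875 mm from the base axis. Payload 4.4 kg.
Tool frame: the origin (TCP) lies midway between the tips of the shut fingers; the grasp point (between the pads) lies 19 mm behind it; z points along the fingers, y is the line along which they close (so a half turn about z gives the same grasp; the last joint's range is limited). The gripper opens to 85 mm and grips with 20 to 120 N. Pads are 22 mm wide; open, the fingers measure 114 mm over their backs; the gripper's body (76 mm by 85 mm) begins 54 mm behind the grasp point. The pads swing forward as they close: fully open they stand 13 mm farther back than shut.
Start: joints at [-1.232, 0.628, 0.038, 1.517, -0.027, 0.996, -0.02], TCP at [255.971, 597.492, 231.313] pointing down, gripper open.
Joint ranges: [-3.06, 3.06], [-0.37, 2.12], [-1.25, 1.32], [0.18, 2.47], [-1.1, 4.24], [0.23, 1.98], [-2.94, 2.94]. Speed limits (rad/s): [2.57, 2.57, 3.14, 3.14, 3.14, 3.14, 3.14].

### API

Orientations are given as [roll, pitch, yaw] about the fixed x, y, z axes, in that order (R = Rz(yaw) Ry(pitch) Rx(roll)).
In Python, from cell import ctrl gives the robot as it stands.
- The arm moves only by the shell command python3 -m crank 'ROWS' [OPENING]. ROWS is JSON, a list that holds one entry, the list of rows, each a list of 4 numbers: the shift along the tool's x, y, z normalised to -1 to 1, where 1 is 2.5 cm, then the turn about the tool's z normalised to -1 to 1, where 1 is 0.08 rad. In form: [[[dx, dy, dz, turn], ...]]. A call has 1 to 12 rows; each row shifts and turns the commanded pose from where the row before left it, along the tool's axes as they then stand; what a row does not reach is not made up. A row lasts 1/12 s, in which the tool goes at most 41.7 mm and 7.16 degrees, less where a joint would pass 70% of its speed; a pose out of reach is approached as far as the arm can. A call with a number of a shift or a turn outside -1 to 1 is refused whole. A call with a gripper value outside its range is refused whole. OPENING is the closure, from -1 (fully open) to 1 (shut), set as the call begins (- or left out, the last holds). The fingers move at their own pace and stop on an object; the grip force is fixed at half the most. Time passes only in rows, so rows that do not move let the fingers close. It gives the time, the measured TCP pose, the force, the opening and the grip force at its end, in the units of the state.
- ctrl.read_state(): the state, without advancing time (a new reading comes with each control period).
- ctrl.get_image(name): name is "side" or "top" or "wrist"; returns a dict with "img" (384x512x3 uint8, red, green, blue), "intrinsics" (3x3 intrinsics, pixels), "extrinsics" (4x4, takes a point from camera to world coordinates). Camera axes: x right, y up, looking along -z (the intrinsics and any distortion apply to the point x, -y, -z); pixel columns grow to the right and rows downward; lengths in mm; the calibration is good to about 2 mm. A picture is of the moment at which its call begins. There is no depth.
- ctrl.finish_job(): hands the job in; it is judged then, once.
Trained networks look in the newest picture that a camera, given by its name, has taken for a name from the list of things; names that differ only in an ending like _2 or _b are one class to them, and where a whole thing is asked for, a point or a joint stands for the part that bears it (a point fixed in the world has none). Each returns a list of dicts, best first, with "confidence" (0 to 1); they miss things now and then, are a little off and sometimes report something else, mostly with a low value. They report only what shows in the picture. A call takes as long as a camera call. They do not tell look-alikes from the thing itself.
- ctrl.find_in(camera, target): "position" ([row, column] in pixels, amid what is visible of it).
- ctrl.trace(camera, target): "mask" (384x512 bool, what is visible of it) and "position" ([row, column] in pixels, amid what is visible of it).
- ctrl.place_of(camera, target): "position" ([row, column] in pixels: a listed point, or the origin of a listed thing).
The state is a dict: "clock": time; "qpos": joint angles; "qd": joint speeds; "tau": joint torques, N m; "eef_pos": TCP position; "tool_rot": TCP orientation; "force": force on the tool from outside, world axes, zero at the start; "torque": the same for the moment, N m; "width": finger opening in mm; "gripper_force": force on a finger pad.
Only numpy, scipy, OpenCV 4.12 (cv2) and the standard library are available. Lean on these libraries where they do the work, as an engineer would, in place of code of your own. Each camera call takes 0.05 s, during which the arm holds its last target. There are 200 camera calls.

### The job

Put the stain cups away: stand the copper cup upright inside the wide steel cup that waits in one bay of the brown tray, and the narrow white cup upright inside the copper one. Then shut both clear covers by pressing their red lips down until the catch holds them fully closed by itself. Leave the wide cup and the stored pipe in their bays, and do not disturb the loose pipe, the wax jar or the brush.

Things in the scene. Friction and masses are not known exactly. Their poses are not given: they have to be found in the camera images.
- tray: Fixed dark-brown two-bay tray, 196 x 304 mm (x, y), 30 mm high, floor 8 mm up. Origin: midway between the bay centres, underside. +x: away from the robot (yaw within 0.2 rad), +y: left bay, z up. Bays 150 x 142 mm, centred at x = 0, y = +74 (left) and -74 mm (right). Cover hinges run along y at x = 85, z = 30 mm. Either bay holds the wide cup, the other the stored pipe.
- cover_left (a joint): Left cover's angle, rad: 0 shut; starts 1.18 to 1.28 (its stop). A clear hood, dark edges, 140 wide, 100 mm high, 170 mm deep at the foot, open below, hinged at its far lower edge; open, it hangs over its bay: a gripper has most room leaning 30 to 45 degrees back to the robot. A weak spring reopens it. Under 0.08 rad a catch resists (some 12 N at the lip), snaps over at 0.035 and holds it at 0.
- cover_right (a joint): Right cover's angle, rad; all as for the left cover.
- cover_left_lip (a point): Middle of the top of the left cover's red lip: 70 mm wide, 6 thick, reaching 34 mm out from the foot of the hood's front wall. 187 mm from the hinge line, 6 above it when shut. Axes: x from lip to hinge, z out of the top. The wall rakes 15 degrees out over the lip: open, they form a notch to push into from above; near shut, only a tool leaning 35 to 45 degrees back to the robot gets at the lip.
- cover_right_lip (a point): The same point on the right cover's lip.
- cup_wide: Wide steel cup, loose, upright, open above, standing in a bay: 96 mm across, 35 mm high, wall 4 mm, base 5 mm. Origin: centre of its underside.
- cup_mid: Copper-brown cup, loose, upright on the table to the right: 64 mm across, 60 mm high, wall 4 mm, base 5 mm, about 0.11 kg. Origin: centre of its underside, z up.
- cup_narrow: Narrow white enamel cup, loose, upright on the table to the right: 40 mm across, 85 mm high, wall 4 mm, base 5 mm, about 0.08 kg. Origin: centre of its underside, z up.
- pipe_stored: Briar pipe blank lying in the other bay: round bowl 44 mm across and 45 mm high with a 20 mm shank to its +x, 100 mm overall. Origin: centre of the bowl's underside. It stays there.
- pipe_loose: A like pipe blank on the bench left of the tray; leave alone.
- wax_jar: Amber jar with black lid, 64 mm across, 75 mm high, on the right beyond the cups; leave alone. Origin: centre of its underside.
- brush: Hand brush lying across the bench between robot and tray, lower than 35 mm; leave alone. Origin: near its middle, underneath.
Things that resemble listed ones, but are neither listed nor needed, are in the scene too. There is more than one size of the cup_mid; the one meant has the size given above.

How it is judged (in metres and radians):
On the way, in this order (a step that is already met when the one before it is completed fails the run):
1. the copper cup stands upright in the wide cup and the narrow white cup upright in the copper one (horizontal distance between cup_mid and cup_wide below 0.02 m and z of cup_mid in the frame of cup_wide below 0.012 m and angle between each of cup_mid, cup_narrow's own z axis and vertical below 0.12 rad and horizontal distance between cup_narrow and cup_mid below 0.015 m and z of cup_narrow in the frame of cup_mid below 0.012 m and linear speed of each of cup_wide, cup_mid, cup_narrow below 0.03 m/s), for 0.2 s.
2. both covers are pressed shut past their catches (value of joint each of cover_left, cover_right below 0.025 rad), for 0.2 s.
At the end, for the whole second after the job is handed in: White cup inside copper (axes within 15 mm), copper inside wide (20 mm), each on the floor of the next (bases within 12 mm), upright within 0.12 rad, at rest; wide cup in one bay, stored pipe in the other; both covers caught shut (under 0.025 rad) (all of step 1 and all of step 2 and (((x of cup_wide in the frame of tray between -0.07 and 0.07 m and y of cup_wide in the frame of tray between 0.01 and 0.14 m and z of cup_wide in the frame of tray below 0.02 m) and (x of pipe_stored in the frame of tray between -0.075 and 0.075 m and y of pipe_stored in the frame of tray between -0.148 and -0.001 m and z of pipe_stored in the frame of tray below 0.02 m)) or ((x of cup_wide in the frame of tray between -0.07 and 0.07 m and y of cup_wide in the frame of tray between -0.14 and -0.01 m and z of cup_wide in the frame of tray below 0.02 m) and (x of pipe_stored in the frame of tray between -0.075 and 0.075 m and y of pipe_stored in the frame of tray between 0.001 and 0.148 m and z of pipe_stored in the frame of tray below 0.02 m))) and angle between cup_wide's own z axis and vertical below 0.12 rad); the robot touches nothing.
It fails at once if the pipe loose is moved by more than 30 mm (distance of pipe_loose from where it was at the start of the episode above 0.03 m).
It fails at once if the wax jar is moved by more than 30 mm (distance of wax_jar from where it was at the start of the episode above 0.03 m).
It fails at once if the brush is moved by more than 30 mm (distance of brush from where it was at the start of the episode above 0.03 m).
It also fails if it takes over 72 s, if anything falls off the work surface, if the arm or the gripper's body presses on something with over 40 N, if the wrist force passes 120 N, or if a joint passes its speed limit or range.

## Working session

There is one attempt and no reset: what is moved stays moved. The work goes in short steps, Python scripts to look and compute and a shell command to move; the robot and the scene stay as the last step left them, time stands still between calls to the robot, and variables do not carry over. Pictures are saved under pics/ and viewed, at most 10 in all, crops included, and the job is handed in when it is done.

```bash
ls; mkdir -p pics; cat > h.py <<'E'
from cell import ctrl
import numpy as np, cv2
def ray(im,rc):
    K=np.array(im["intrinsics"]);E=np.array(im["extrinsics"])
    d=np.linalg.inv(K)@[rc[1],rc[0],1]; d=E[:3,:3]@[d[0],-d[1],-d[2]]
    return E[:3,3],d/np.linalg.norm(d)
def atz(im,rc,z):
    o,d=ray(im,rc); return o+d*(z-o[2])/d[2]
def tri(rs):
    A=sum(np.eye(3)-np.outer(d,d) for o,d in rs); b=sum((np.eye(3)-np.outer(d,d))@o for o,d in rs)
    p=np.linalg.solve(A,b); return p,[float(np.linalg.norm(np.cross(d,p-o))) for o,d in rs]
def proj(im,p):
    K=np.array(im["intrinsics"]);E=np.array(im["extrinsics"])
    c=E[:3,:3].T@(np.array(p)-E[:3,3]); u=K@[c[0],-c[1],-c[2]]; return u[1]/u[2],u[0]/u[2]
def save(im,n): cv2.imwrite(f"pics/{n}.png",cv2.cvtColor(im["img"],cv2.COLOR_RGB2BGR))
E
python3 - <<'E'
from h import *
np.set_printoptions(precision=1,suppress=True)
print(ctrl.read_state())
I={n:ctrl.get_image(n) for n in("top","side")}
for n in I: save(I[n],n+"0"); print(n,np.array(I[n]["extrinsics"]).tolist(),np.array(I[n]["intrinsics"]).tolist(), [k for k in I[n]])
for t in "tray cover_left_lip cover_right_lip cup_wide cup_mid cup_narrow pipe_stored pipe_loose wax_jar brush".split():
  for n in I:
    r=ctrl.place_of(n,t)
    print(t,n,[(np.round(x["position"],1).tolist(),round(x["confidence"],2),atz(I[n],x["position"],8 if t in("cup_wide","pipe_stored") else 0)[:2].round(0).tolist()) for x in r[:4]])
a=np.hstack([I["top"]["img"],I["side"]["img"]])
cv2.imwrite("pics/both.png",cv2.cvtColor(cv2.resize(a,(800,300)),cv2.COLOR_RGB2BGR))
E
```

```text
pics
{'clock': 0.0, 'qpos': array([-1.2,  0.6,  0. ,  1.5, -0. ,  1. , -0. ]), 'qd': array([-0., -0.,  0., -0.,  0.,  0.,  0.]), 'tau': array([  0. , -56.3,   1.2, -19.3,   0. ,   0. ,  -0. ]), 'eef_pos': array([255.7, 596.9, 230.4]), 'tool_rot': array([-3.1,  0. ,  2.7]), 'force': array([-0.9, -0.5,  0.4]), 'torque': array([0.1, 0. , 0. ]), 'gripper_force': 0.0, 'width': 85.3954956373374}
top [[0.01504851220148088, 0.9932449144385442, -0.11505686516888336, 382.2438895211444], [-0.9998867506709526, 0.014929254760615995, -0.0018982057255869762, 10.28799560500804], [-0.0001676699314332953, 0.11507240022812312, 0.9933570931908287, 1312.6594794147265], [0.0, 0.0, 0.0, 1.0]] [[422.71605889495396, 0.0, 255.50146969099774], [0.0, 422.71605889495396, 194.96658915306358], [0.0, 0.0, 1.0]] ['img', 'intrinsics', 'extrinsics']
side [[0.6787575756144939, -0.6921742723177402, 0.24532209498400517, 758.4096396789508], [0.7343511602494813, 0.637904733192914, -0.2319610415787919, -238.55361286330265], [0.00406533961376683, 0.3375978793053713, 0.9412816501464057, 985.0900773556053], [0.0, 0.0, 0.0, 1.0
[... 921 characters left out ...]
, 0.56, [570.0, -369.0])]
cup_narrow top [([205.3, 327.3], 0.53, [505.0, -211.0]), ([178.5, 263.7], 0.32, [587.0, -12.0]), ([225.4, 387.3], 0.25, [445.0, -397.0])]
cup_narrow side [([250.2, 200.5], 0.81, [519.0, -222.0])]
pipe_stored top [([178.7, 260.5], 0.58, [585.0, -2.0])]
pipe_stored side [([217.4, 270.9], 0.81, [586.0, -11.0])]
pipe_loose top [([215.2, 116.5], 0.8, [464.0, 444.0])]
pipe_loose side [([103.2, 341.7], 0.67, [459.0, 436.0])]
wax_jar top [([150.9, 342.7], 0.73, [679.0, -261.0])]
wax_jar side [([307.6, 220.2], 0.87, [675.0, -283.0])]
brush top [([260.8, 189.4], 0.79, [328.0, 213.0]), ([154.7, 343.3], 0.31, [667.0, -263.0])]
brush side [([120.3, 263.8], 0.59, [332.0, 201.0])]
```

View pics/top0.png

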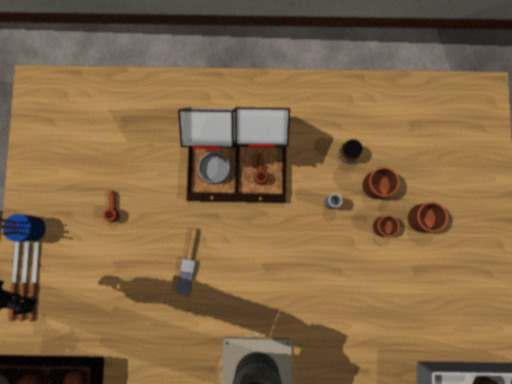

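View pics/side0.png

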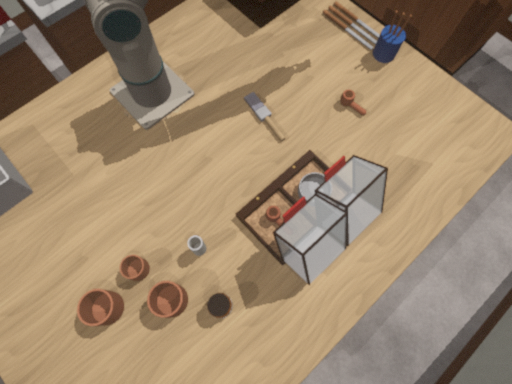

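```bash
python3 - <<'E'
from h import *
np.set_printoptions(precision=1,suppress=True)
I={n:ctrl.get_image(n) for n in("top","side")}
for t in("cup_mid","cup_narrow","cup_wide"):
  for n in I:
    for x in ctrl.trace(n,t)[:4]:
      m=x["mask"].astype(np.uint8); ys,xs=np.where(m)
      if len(ys)<20: continue
      print(t,n,round(x["confidence"],2),np.round(x["position"],1),"area",m.sum(),"bbox r",ys.min(),ys.max(),"c",xs.min(),xs.max(),"rect",np.round(cv2.minAreaRect(np.c_[xs,ys].astype(np.float32))[1],1))
c=[]
for n,(r,k) in (("top",(205,400)),("side",(290,130))):
  c.append(cv2.resize(I[n]["img"][r-50:r+50,k-66:k+66],(396*1,300),interpolation=cv2.INTER_CUBIC))
cv2.imwrite("pics/cups.png",cv2.cvtColor(np.hstack(c),cv2.COLOR_RGB2BGR))
E
```

```text
cup_mid top 0.77 [217.2 427.9] area 982 bbox r 201 231 c 408 447 rect [30. 39.]
cup_mid top 0.71 [222.8 388.2] area 451 bbox r 215 236 c 373 398 rect [21. 25.]
cup_mid top 0.62 [183.1 382.9] area 943 bbox r 166 198 c 362 399 rect [30.4 37.6]
cup_mid top 0.4 [209.7 111.5] area 303 bbox r 190 221 c 103 119 rect [16. 31.]
cup_mid side 0.97 [300.  167.8] area 1210 bbox r 281 317 c 147 187 rect [36. 40.]
cup_mid side 0.95 [268.5 136.3] area 610 bbox r 255 281 c 119 149 rect [29.4 25. ]
cup_mid side 0.82 [309.   99.6] area 1445 bbox r 289 326 c 76 123 rect [37. 47.]
cup_narrow top 0.47 [202.8 332.6] area 180 bbox r 194 207 c 325 341 rect [12.7 16.3]
cup_narrow side 0.62 [250.5 195.9] area 279 bbox r 236 256 c 187 205 rect [20.5 14.8]
cup_wide top 0.85 [166.3 213. ] area 797 bbox r 152 183 c 198 229 rect [31.8 30. ]
cup_wide top 0.51 [173.7 260.5] area 266 bbox r 153 183 c 254 267 rect [30. 13.]
cup_wide side 0.59 [184.4 305.4] area 477 bbox r 173 201 c 298 323 rect [18.7 31.6]
```

View pics/cups.png

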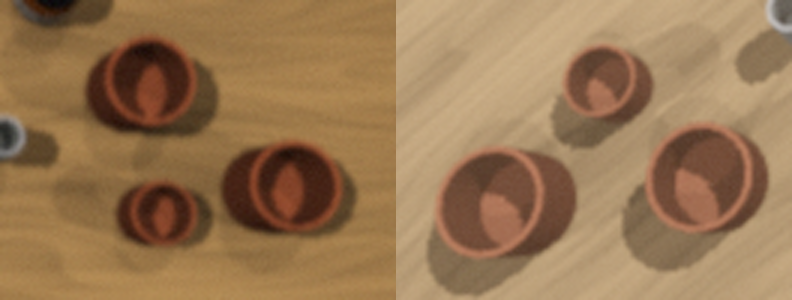

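Three copper cups in the top view: (226,388) with a rim about 21 px, roughly 64 mm, and (184,382) and (218,430) with rims about 30 px, roughly 89 mm. The one meant is the smallest, at (226,388), which is (270,134) in the side view. The enlarged crop confirms it is clearly the smallest.

```bash
python3 -m crank '[[[-1,0,-0.2,1],[-1,0,-0.2,1],[-1,0,-0.2,1],[-1,0,-0.2,1],[-1,0,-0.2,1],[-1,0,-0.2,1],[-1,0,-0.2,1],[-1,0,-0.2,1],[-1,0,-0.2,1],[-1,0,-0.2,1],[-1,0,-0.2,1],[-1,0,-0.2,1]]]' - ; python3 -m crank '[[[-1,0,0,1],[-1,0,0,1],[-1,0,0,0],[-1,0,0,0],[-1,0,0,0],[-1,0,0,0],[-1,0,0,0],[-1,0,0,0],[-1,0,0,0],[-1,0,0,0],[-1,0,0,0],[0,0,0,0]]]'
python3 - <<'E'
from h import *
np.set_printoptions(precision=2,suppress=True)
s=ctrl.read_state();print(s["clock"],s["eef_pos"],s["tool_rot"],s["qpos"])
I={n:ctrl.get_image(n) for n in("top","side","wrist")}
save(I["wrist"],"w1")
for t in "tray cover_left_lip cover_right_lip cup_wide pipe_stored".split():
  b={}
  for n in I:
    r=ctrl.place_of(n,t)
    if r: b[n]=(r[0]["position"],r[0]["confidence"])
  print(t,{n:(np.round(v[0],1),round(v[1],2)) for n,v in b.items()})
  if len(b)>1:
    print("   ",*tri([ray(I[n],v[0]) for n,v in b.items()]))
E
```

```text
clock: 2.5
eef_pos: [448.4, 380.5, 291.6]
tool_rot: [3.141, -0.0, 1.773]
force: [0.7, -0.9, 1.1]
width: 85.5
gripper_force: 0.0
clock: 3.5
eef_pos: [466.4, 101.8, 291.9]
tool_rot: [3.141, 0.002, 1.609]
force: [-0.6, -0.6, -0.3]
width: 85.8
gripper_force: 0.0
3.5 [466.41 101.82 291.87] [3.14 0.   1.61] [-0.59  0.33  0.43  1.91 -0.16  0.94 -0.05]
tray {'top': (array([169.7, 234.8]), 0.61), 'side': (array([207.1, 297.3]), 0.79), 'wrist': (array([184. , 346.6]), 0.93)}
    [613.99  73.6   -0.08] [5.593637521154458, 2.697132348510713, 3.242088342307461]
cover_left_lip {'top': (array([147.8, 204.2]), 0.8), 'side': (array([170. , 337.1]), 0.95), 'wrist': (array([160.3, 466.4]), 0.63)}
    [640.12 148.19 201.84] [5.400491032688891, 3.084178331464755, 3.3535977558801897]
cover_right_lip {'top': (array([144.3, 264.5]), 0.65), 'side': (array([210.3, 293.8]), 0.87)}
    [645.66  -8.72 214.55] [0.9407515674595747, 0.9407515674596553]
cup_wide {'top': (array([167.6, 210.4]), 0.87), 'side': (array([188.3, 310.9]), 0.74), 'wrist': (array([139.4, 360.2]), 0.84)}
    [611.01 143.65  27.82] [9.714745915956998, 11.98995523533699, 3.9217495947363332]
pipe_stored {'top': (array([179.4, 260.9]), 0.53), 'side': (array([215.3, 269.3]), 0.57), 'wrist': (array([227.9, 325.8]), 0.95)}
    [582.49  -5.48   8.76] [2.1648043235516203, 5.729012278984885, 4.494607053095242]
```

View pics/w1.png

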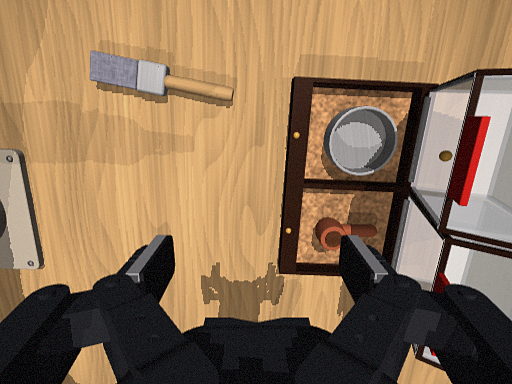

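```bash
python3 - <<'E'
from h import *
np.set_printoptions(precision=1,suppress=True)
I=ctrl.get_image("wrist")
print(np.array(I["extrinsics"]),np.array(I["intrinsics"]))
g=cv2.cvtColor(I["img"],cv2.COLOR_RGB2BGR)
for nm,rc in dict(screwL=(135,297),screwR=(231,289),FLtop=(78,294),FRtop=(272,280)).items(): print(nm,atz(I,rc,30))
for x in ctrl.trace("wrist","cup_wide")[:2]:
  m=x["mask"].astype(np.uint8); c=max(cv2.findContours(m,0,1)[0],key=len)
  e=cv2.fitEllipse(c); print("wide ell",e,x["confidence"],atz(I,(e[0][1],e[0][0]),43), atz(I,(e[0][1],e[0][0]+e[1][0]/2),43)-atz(I,(e[0][1],e[0][0]),43))
cv2.imwrite("pics/w1c.png",cv2.resize(g[60:290,260:512],(0,0),fx=2.6,fy=2.6,interpolation=cv2.INTER_CUBIC))
E
```

```text
[[  1.   -0.   -0.  463.6]
 [  0.    1.    0.3 178.3]
 [ -0.   -0.3   1.  433.6]
 [  0.    0.    0.    1. ]] [[278.7   0.  256.5]
 [  0.  278.7 189.8]
 [  0.    0.    1. ]]
screwL [522.8 147.3  30. ]
screwR [523.1  -1.5  30. ]
FLtop [512.2 222.7  30. ]
FRtop [514.1 -75.1  30. ]
wide ell ((360.71875, 140.10183715820312), (67.76882934570312, 74.22859954833984), 72.78507232666016) 0.76 [609.8 145.5  43. ] [46.9  2.2  0. ]
wide ell ((340.227783203125, 232.940185546875), (29.544239044189453, 60.395477294921875), 90.59988403320312) 0.56 [599.5   4.8  43. ] [22.5  1.1  0. ]
```

View pics/w1c.png

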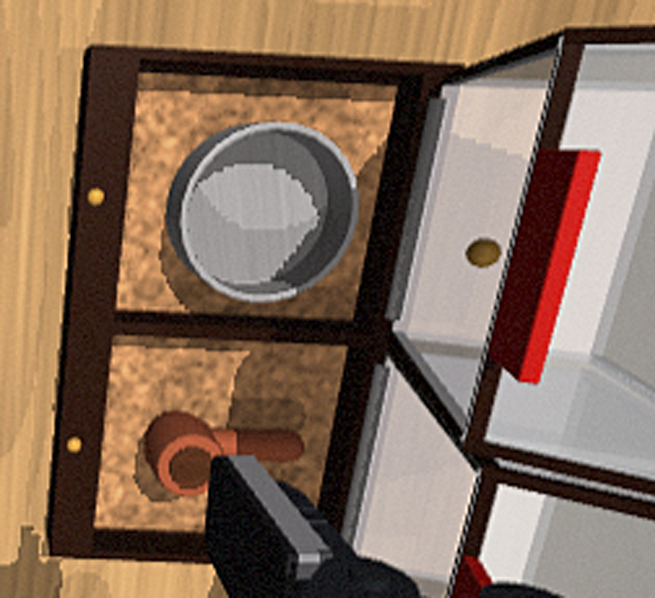

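```bash
python3 -m crank '[[[0,0,0,-1],[0,0,0,-1],[0,0,0,-1],[0,0,0,-1],[0,0,0,-1],[0,0,0,-1],[0,0,0,-1],[0,0,0,-1],[0,0,0,-1],[0,0,0,-1],[0,0,0,-1],[0,0,0,-1]]]' 1 ; python3 -m crank '[[[0,0,0,-1],[0,0,0,-1],[0,0,0,-1],[0,0,0,-1],[0,0,0,-1],[0,0,0,-1],[0,0,0,-1],[0,0.8,0,-0.1],[-1,0.8,0,0],[-1,0,0,0],[-1,0,0,0],[0,0,0,0]]]'
python3 - <<'E'
from h import *
np.set_printoptions(precision=2,suppress=True)
s=ctrl.read_state();print(s["clock"],s["eef_pos"],s["tool_rot"],s["qpos"])
I=ctrl.get_image("wrist")
print(np.array(I["extrinsics"]))
save(I,"w2")
for t in "tray cover_left_lip cover_right_lip cup_wide pipe_stored".split():
  r=ctrl.place_of("wrist",t)
  if r: print(t,r[0]["position"],r[0]["confidence"],atz(I,r[0]["position"],8))
for x in ctrl.trace("wrist","cup_wide")[:1]:
  m=x["mask"].astype(np.uint8); ys,xs=np.where(m);print(xs.min(),xs.max(),ys.min(),ys.max())
E
```

```text
clock: 5.5
eef_pos: [466.2, 107.5, 291.3]
tool_rot: [3.142, -0.0, 2.581]
force: [0.3, 0.2, 0.1]
width: -0.1
gripper_force: 0.0
clock: 6.5
eef_pos: [545.7, 147.6, 291.0]
tool_rot: [-3.141, 0.004, -3.14]
force: [0.8, -1.3, 0.4]
width: 0.0
gripper_force: 0.0
6.5 [545.74 147.6  291.  ] [-3.14  0.   -3.14] [-0.36  0.44  0.06  1.69 -0.03  1.01  1.29]
[[ -0.    -0.96  -0.28 476.1 ]
 [  1.    -0.    -0.   148.66]
 [  0.    -0.28   0.96 433.05]
 [  0.     0.     0.     1.  ]]
tray [97.9, 462.2] 0.48 [459.74 447.08   8.  ]
cover_left_lip [290.1, 253.7] 0.75 [784.32 144.71   8.  ]
cover_right_lip [297.4, 98.7] 0.69 [ 800.11 -132.37    8.  ]
cup_wide [199.6, 253.6] 0.8 [615.57 144.58   8.  ]
pipe_stored [187.0, 162.2] 0.81 [594.93  -0.11   8.  ]
221 284 170 232
```

View pics/w2.png

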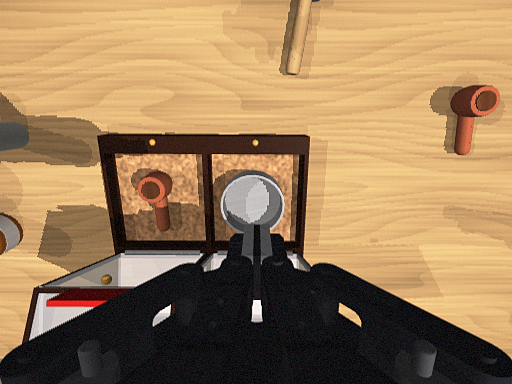

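```bash
python3 -m crank '[[[-0.8,-0.1,0.5,0],[-0.8,0,1,0],[0,0,1,0],[0,0,1,0],[0,0,1,0],[0,0,1,0],[0,0,1,0],[0,0,0.5,0],[0,0,0,0]]]' ; python3 -c "
from h import *
I=ctrl.get_image('wrist');save(I,'w3');print(ctrl.read_state()['eef_pos'],ctrl.read_state()['force'])
r=ctrl.place_of('wrist','cup_wide');print(r[0]['position'],r[0]['confidence'],atz(I,r[0]['position'],8))
r=ctrl.place_of('wrist','cover_left_lip');print(r)"
```

```text
clock: 7.6
eef_pos: [578.6, 145.0, 113.5]
tool_rot: [-3.14, -0.006, -3.138]
force: [0.0, 0.0, -0.2]
width: -0.1
gripper_force: 0.0
[579.92002411 145.27945683 115.32171605] [ 0.78971811 -0.47528109  0.46553194]Traceback (most recent call last):
  File "<string>", line 4, in <module>
    r=ctrl.place_of('wrist','cup_wide');print(r[0]['position'],r[0]['confidence'],atz(I,r[0]['position'],8))
                                              ~^^^
IndexError: list index out of range
```

View pics/w3.png

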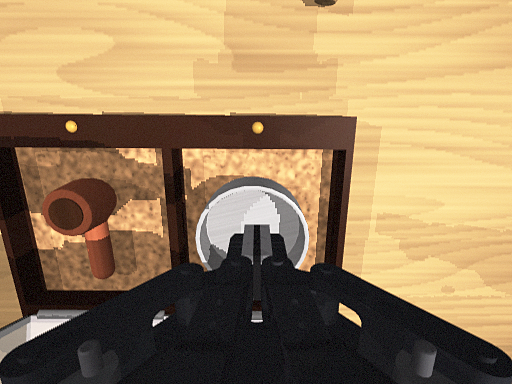

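```bash
python3 -c "
from h import *
I=ctrl.get_image('wrist');s=ctrl.read_state();print(s['eef_pos'],s['force'])
for rc in ((186,252),(190,252),(235,196),(235,310),(120,257)): print(rc,atz(I,rc,43 if rc[0]>130 else 30))
print(proj(I,s['eef_pos']))"
```

```text
[581.82963707 145.67375356 117.36666086] [-0.29818034 -0.41406566  0.38921777]
(186, 252) [570.47630418 143.23129427  43.        ]
(190, 252) [573.8156957 143.2297501  43.       ]
(235, 196) [613.52990003  95.90474098  43.        ]
(235, 310) [613.18057632 192.2215688   43.        ]
(120, 257) [519.46310931 147.05005374  30.        ]
(np.float64(240.51314563673134), np.float64(254.42374713015448))
```

```bash
python3 -m crank '[[[-0.1,-0.05,0.8,0],[0,0,0.8,0],[0,0,0.6,0],[0,0,0,0],[0,0,0,0]]]'; python3 -m crank '[[[0,0,0.6,0],[0,0,0.6,0],[0,0,0.3,0],[0,0,0,0],[0,0,0,0]]]'
```

```text
clock: 8.17
eef_pos: [584.2, 144.3, 62.2]
tool_rot: [3.141, 0.001, -3.138]
force: [0.2, -0.0, 0.3]
width: 0.0
gripper_force: 0.0
clock: 8.58
eef_pos: [584.4, 144.4, 24.8]
tool_rot: [3.141, 0.001, -3.138]
force: [0.1, -0.1, -1.2]
width: -0.3
gripper_force: 0.0
```

```bash
python3 -m crank '[[[0.25,0,0,0],[0.25,0,0,0],[0.25,0,0,0],[0.25,0,0,0],[0,0,0,0],[0,0,0,0]]]'; python3 -m crank '[[[-0.1,0,-1,0],[0,0,-1,0],[0,0,-1,0],[0,0,-1,0],[0,0,-1,0],[0,0,-1,0],[0,0,0,0],[0,0,0,0]]]'
python3 -c "
from h import *
I=ctrl.get_image('wrist');save(I,'w4');s=ctrl.read_state();print(s['eef_pos'],s['force'])
for t in ('cup_wide','cup_mid','cup_narrow','cover_left_lip'):
  for x in ctrl.place_of('wrist',t)[:3]: print(t,x['position'],x['confidence'],atz(I,x['position'],8))
for x in ctrl.trace('wrist','cup_wide')[:1]:
  m=x['mask'];ys,xs=np.where(m);print(xs.min(),xs.max(),ys.min(),ys.max(), atz(I,(ys.min(),(xs.min()+xs.max())/2),43))
"
```

```text
clock: 9.08
eef_pos: [557.8, 144.2, 23.9]
tool_rot: [-3.142, -0.001, -3.138]
force: [0.9, 0.2, 0.7]
width: 0.2
gripper_force: 0.0
clock: 9.75
eef_pos: [562.0, 144.4, 175.1]
tool_rot: [3.141, 0.003, -3.138]
force: [-0.2, 0.2, 0.5]
width: 0.3
gripper_force: 0.0
[561.00037858 144.11543084 173.7617915 ] [-0.52558219 -0.16572155 -0.80094978]
cup_wide [195.4, 259.5] 0.7 [588.44808617 149.51143991   8.        ]
212 303 156 236 [536.79531659 146.76261118  43.        ]
```

```bash
python3 -m crank '[[[0.2,-1,-0.5,0],[0.2,-1,-0.5,0],[0.2,-1,-0.5,0],[0.2,-1,-0.5,0],[0.2,-1,-0.2,0],[0.2,-1,0,0],[0.2,-1,0,0],[0.2,-1,0,0],[0.2,-1,0,0],[0.2,-1,0,0],[0.2,-1,0,0],[0.2,-1,0,0]]]' -1; python3 -m crank '[[[0.2,-1,0,0],[0.2,-1,0,0],[0.2,-1,0,0],[0.2,-1,0,0],[0.2,-1,0,0],[0.2,-1,0,0],[0.2,-1,0,0],[0.2,-1,0,0],[0.2,-0.6,0,0],[0,0,0,0],[0,0,0,0]]]'
cat > look.py <<'E'
from h import *
import sys
np.set_printoptions(precision=1,suppress=True)
I={n:ctrl.get_image(n) for n in("wrist","top","side")};s=ctrl.read_state();print(s['eef_pos'],s['tool_rot'],s['qpos'])
save(I["wrist"],sys.argv[1])
for t in sys.argv[2:]:
  for n in I:
    for x in ctrl.place_of(n,t)[:3]: print(t,n,np.round(x['position'],1),round(x['confidence'],2),atz(I[n],x['position'],0)[:2])
    for x in ctrl.trace(n,t)[:3]:
      c=max(cv2.findContours(x['mask'].astype(np.uint8),0,1)[0],key=len)
      print("   mask",n,np.round(x['position'],1),round(x['confidence'],2),"bbox xywh",cv2.boundingRect(c))
E
python3 look.py w5 cup_mid cup_narrow
```

```text
clock: 11.05
eef_pos: [501.5, -157.2, 228.2]
tool_rot: [3.141, -0.001, -3.138]
force: [0.6, 0.4, 0.3]
width: 84.9
gripper_force: 0.0
clock: 11.97
eef_pos: [457.1, -371.5, 227.9]
tool_rot: [3.14, -0.001, -3.14]
force: [-0.6, 1.6, -0.1]
width: 85.3
gripper_force: 0.0
[ 458.6 -369.3  228.4] [ 3.1 -0.  -3.1] [ 0.6  0.5  0.1  1.7 -0.1  0.9  2.3]
cup_mid wrist [154.5 252.5] 0.88 [ 444.5 -375.1]
cup_mid wrist [242.4 257. ] 0.68 [ 573.2 -368.8]
cup_mid wrist [174.2 158.9] 0.61 [ 471.5 -502.4]
   mask wrist [262.8 259. ] 0.91 bbox xywh (225, 214, 74, 91)
   mask wrist [156.  248.6] 0.79 bbox xywh (218, 130, 56, 58)
   mask wrist [180.9 141.2] 0.66 bbox xywh (91, 141, 100, 87)
cup_mid top [186.  377.7] 0.69 [ 568.3 -369.7]
cup_mid top [226.4 383.7] 0.61 [ 442.2 -385.9]
cup_mid top [215.1 420.6] 0.61 [ 479.  -501.3]
   mask top [183.7 381.7] 0.9 bbox xywh (363, 166, 36, 34)
   mask top [224.3 389. ] 0.68 bbox xywh (373, 216, 26, 21)
cup_mid side [300.8 167.7] 0.98 [ 565.1 -375.8]
cup_mid side [309.3 106.6] 0.96 [ 471.3 -509.5]
cup_mid side [270.2 140.8] 0.69 [ 449.7 -380.4]
   mask side [307.9  98.4] 0.91 bbox xywh (76, 290, 48, 37)
   mask side [301.8 164.4] 0.91 bbox xywh (147, 281, 41, 37)
   mask side [269.4 136.7] 0.77 bbox xywh (119, 255, 30, 26)
cup_narrow wrist [204.2 363.6] 0.69 [ 514.2 -219.4]
   mask wrist [215.2 381.9] 0.78 bbox xywh (350, 191, 60, 54)
cup_narrow top [206.3 329.6] 0.47 [ 502.2 -218.6]
   mask top [200.8 331. ] 0.77 bbox xywh (324, 193, 17, 16)
cup_narrow side [250.8 200.3] 0.58 [ 520.2 -224. ]
   mask side [248.  196.4] 0.66 bbox xywh (186, 237, 20, 19)
```

View pics/w5.png

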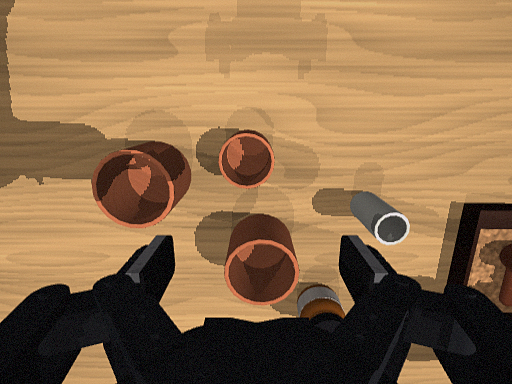

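```bash
python3 - <<'E'
from h import *
np.set_printoptions(precision=1,suppress=True)
I={n:ctrl.get_image(n) for n in("wrist","top","side")}
W=I["wrist"];print(W["extrinsics"][:3,3])
for z in(55,60,65): print("mid",z,atz(W,(160,246.5),z),atz(W,(160,219),z)-atz(W,(160,274),z))
for z in(80,85,90): print("nar",z,atz(W,(228,392),z),atz(W,(228,375),z)-atz(W,(228,409.5),z))
# rims from crop: top crop scale3 origin(155,334); side origin(240,64)
tm=(155+213/3,334+164/3); sm=(240+81/3,64+(600-396)/3)
print("mid rim tri",tri([ray(W,(160,246.5)),ray(I["top"],tm),ray(I["side"],sm)]),tm,sm)
E
```

```text
[ 388.8 -370.3  371.2]
mid 55 [ 443.6 -381.3   55. ] [  0.2 -63.    0. ]
mid 60 [ 442.7 -381.1   60. ] [  0.2 -62.    0. ]
mid 65 [ 441.8 -380.9   65. ] [  0.2 -61.    0. ]
nar 80 [ 516.3 -216.3   80. ] [  0.1 -39.    0. ]
nar 85 [ 514.1 -219.    85. ] [  0.1 -38.4   0. ]
nar 90 [ 511.9 -221.6   90. ] [  0.1 -37.7   0. ]
mid rim tri (array([ 443. , -383.4,   54.4]), [2.1941905846806553, 2.084897721452053, 1.760705963085514]) (226.0, 388.6666666666667) (267.0, 132.0)
```

```bash
python3 -m crank '[[[0.6,-0.45,0.5,0],[0,0,1,0],[0,0,1,0],[0,0,1,0],[0,0,1,0],[0,0,1,0],[0,0,1,0],[0,0,0,0],[0,0,0,0]]]'; python3 - <<'E'
from h import *
np.set_printoptions(precision=1,suppress=True)
W=ctrl.get_image("wrist");print(ctrl.read_state()["eef_pos"])
save(W,"w6")
for x in ctrl.place_of("wrist","cup_mid")[:3]: print(x["position"],x["confidence"],atz(W,x["position"],0))
for x in ctrl.trace("wrist","cup_mid")[:3]:
  ys,xs=np.where(x["mask"]);print(x["confidence"],xs.min(),xs.max(),ys.min(),ys.max()); k=ys.max()-5
  print(atz(W,(ys.mean(),xs.min()),60),atz(W,(ys.mean(),xs.max()),60),atz(W,(ys.max(),xs.mean()),60))
E
```

```text
clock: 13.62
eef_pos: [442.2, -382.0, 65.4]
tool_rot: [3.14, -0.002, -3.138]
force: [0.8, -1.4, 0.8]
width: 85.9
gripper_force: 0.0
[ 443.2 -382.8   66.8]
[235.4, 108.4] 0.74 [ 471.1 -500.7    0. ]
[201.8, 258.7] 0.72 [ 442.1 -378.8    0. ]
0.68 233 320 296 326
[ 493.7 -395.2   60. ] [ 493.6 -340.6   60. ] [ 505.9 -368.3   60. ]
0.66 200 310 164 282
[ 436.3 -413.    60. ] [ 436.1 -350.1   60. ] [ 473.7 -381.6   60. ]
0.61 0 158 183 358
[ 446.7 -529.6   60. ] [ 446.5 -437.9   60. ] [ 531.8 -503.9   60. ]
```

```bash
python3 -m crank '[[[0,0,0.8,0],[0,0,0.75,0],[0,0,0,0],[0,0,0,0]]]'; python3 -m crank '[[[0,0,0,0],[0,0,0,0],[0,0,0,0],[0,0,0,0],[0,0,0,0],[0,0,0,0],[0,0,0,0]]]' 1; python3 -m crank '[[[0,0,-0.5,0],[0,0,-1,0],[0,0,-1,0],[0,0,-1,0],[0,0,-1,0],[0,0,-1,0],[0,0,-1,0],[0,0,-0.5,0],[0,0,0,0],[0,0,0,0]]]'
```

```text
clock: 14.1
eef_pos: [443.1, -382.7, 28.3]
tool_rot: [-3.141, 0.0, -3.138]
force: [-0.7, -0.1, -0.1]
width: 85.9
gripper_force: 0.0
clock: 14.68
eef_pos: [443.9, -383.2, 29.9]
tool_rot: [-3.14, 0.002, -3.139]
force: [-1.5, 1.5, 8.0]
width: 63.6
gripper_force: 64.7
clock: 15.52
eef_pos: [443.2, -382.7, 203.9]
tool_rot: [-3.14, 0.002, -3.138]
force: [-0.5, 1.3, -0.8]
width: 63.4
gripper_force: 66.1
```

```bash
python3 -m crank '[[[-0.25,1,0,0],[-0.25,1,0,0],[-0.25,1,0,0],[-0.25,1,0,0],[-0.25,1,0,0],[-0.25,1,0,0],[-0.25,1,0,0],[-0.25,1,0,0],[-0.25,1,0,0],[-0.25,1,0,0],[-0.25,1,0,0],[-0.25,1,0,0]]]'; python3 -m crank '[[[-0.25,1,0,0],[-0.25,1,0,0],[-0.25,1,0,0],[-0.25,1,0,0],[-0.25,1,0,0],[-0.25,1,0,0],[-0.25,1,0,0],[-0.25,1,0,0],[-0.25,1,0,0],[0,0,0,0],[0,0,0,0]]]'; python3 - <<'E'
from h import *
np.set_printoptions(precision=1,suppress=True)
I={n:ctrl.get_image(n) for n in("wrist","top","side")}
W=I["wrist"];print(ctrl.read_state()["eef_pos"])
save(W,"w7")
for n in I:
  for t in ("cup_mid","cup_wide"):
    for x in ctrl.place_of(n,t)[:2]: print(t,n,np.round(x["position"],1),x["confidence"],atz(I[n],x["position"],8))
    for x in ctrl.trace(n,t)[:1]:
      ys,xs=np.where(x["mask"]);print("  ",x["confidence"],xs.min(),xs.max(),ys.min(),ys.max())
a=np.hstack([W["img"][100:340,100:420],cv2.resize(I["side"]["img"][130:250,240:400],(320,240),interpolation=cv2.INTER_CUBIC)])
cv2.imwrite("pics/w7b.png",cv2.cvtColor(a,cv2.COLOR_RGB2BGR))
E
```

```text
clock: 16.52
eef_pos: [515.9, -80.8, 201.3]
tool_rot: [3.141, -0.003, -3.138]
force: [1.1, 0.2, -2.0]
width: 63.0
gripper_force: 66.2
clock: 17.43
eef_pos: [571.3, 144.8, 200.9]
tool_rot: [-3.142, -0.003, -3.135]
force: [-0.6, -0.6, -1.8]
width: 62.9
gripper_force: 66.3
[571.8 141.2 201.7]
cup_mid wrist [218.1 261.7] 0.91 [635.1 153.5   8. ]
   0.57 188 325 171 321
cup_wide wrist [184.3 259.1] 0.62 [590.2 149.7   8. ]
   0.64 215 299 145 191
cup_mid top [186.9 377.5] 0.81 [ 564.3 -366.7    8. ]
cup_mid top [170.5 210.6] 0.62 [608.3 154.4   8. ]
   0.93 363 398 166 198
cup_wide top [177.3 213.3] 0.51 [586.9 145.4   8. ]
   0.44 214 227 173 190
cup_mid side [298.8 169.5] 0.94 [ 565.9 -367.9    8. ]
cup_mid side [309.2 106. ] 0.7 [ 472.3 -508.4    8. ]
   0.92 77 123 289 326
cup_wide side [182.4 303.8] 0.61 [574.2 138.3   8. ]
   0.71 293 323 167 198
```

```bash
python3 -m crank '[[[-0.4,0.2,0.5,0],[0,0,1,0],[0,0,1,0],[0,0,1,0],[0,0,1,0],[0,0,0.4,0],[0,0,0,0],[0,0,0,0]]]'; python3 - <<'E'
from h import *
np.set_printoptions(precision=1,suppress=True)
W=ctrl.get_image("wrist");s=ctrl.read_state();print(s["eef_pos"],s["force"])
save(W,"w8")
for t in ("cup_mid","cup_wide"):
    for x in ctrl.place_of("wrist",t)[:2]: print(t,np.round(x["position"],1),x["confidence"],atz(W,x["position"],8))
    for x in ctrl.trace("wrist",t)[:1]:
      ys,xs=np.where(x["mask"]);print("  ",x["confidence"],xs.min(),xs.max(),ys.min(),ys.max())
      print(atz(W,(ys.min(),xs[ys==ys.min()].mean()),43))
      for r in range(ys.min(),ys.max(),8):
        q=xs[ys==r]; print(r,atz(W,(r,q.min()),43)[:2],atz(W,(r,q.max()),43)[:2])
cv2.imwrite("pics/w8c.png",cv2.cvtColor(W["img"],cv2.COLOR_RGB2BGR)[60:360,60:460])
E
```

```text
clock: 18.85
eef_pos: [582.7, 148.0, 80.2]
tool_rot: [-3.142, -0.0, -3.138]
force: [1.0, 0.0, -1.4]
width: 63.3
gripper_force: 66.3
[583.5 148.1  81.1] [ 0.   0.6 -1. ]
cup_mid [217.2 260.1] 0.65 [598.3 152.3   8. ]
   0.97 188 325 171 321
[552.1 147.2  43. ]
171 [552.1 146.9] [552.1 147.5]
179 [557.5 131. ] [557.4 168.1]
187 [563.  124.8] [562.9 172.9]
195 [568.6 120.6] [568.4 177.9]
203 [574.3 117.7] [574.1 180.9]
211 [580.1 114.7] [579.9 183.9]
219 [586.  111.7] [585.7 187. ]
227 [592.  108.6] [591.7 190.1]
235 [598.1 106.1] [597.8 191.9]
243 [604.3 103. ] [603.9 195.8]
251 [610.6 101.1] [610.2 197.7]
259 [617. 100.] [616.6 198.8]
267 [623.5  99.6] [623.1 198.6]
275 [630.1 100.7] [629.8 198.3]
283 [636.9 101.7] [636.5 197.3]
291 [643.7 105. ] [643.4 194. ]
299 [650.7 108.4] [650.4 190.7]
307 [657.8 115.7] [657.6 184.2]
315 [665.1 124.6] [664.9 173.8]
```

View pics/w8c.png

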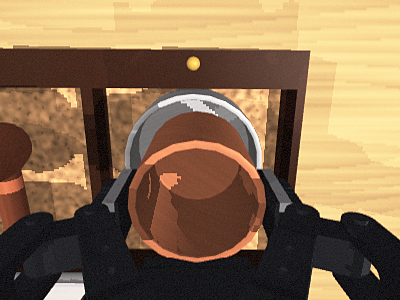

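```bash
python3 - <<'E'
from h import *
np.set_printoptions(precision=1,suppress=True)
W=ctrl.get_image("wrist");s=ctrl.read_state();print(s["eef_pos"])
print(atz(W,(154,250),43),atz(W,(208,187),43),atz(W,(208,322),43), "mid base near",atz(W,(169,257),s["eef_pos"][2]-29), "mid rim",atz(W,(200,188),s["eef_pos"][2]+31),atz(W,(262,188),s["eef_pos"][2]+31),atz(W,(262,325),s["eef_pos"][2]+31))
E
```

```text
[583.3 148.1  81.3]
[541.9 145.2  43. ] [579.3 101.8  43. ] [579.  194.6  43. ] mid base near [549.9 149.7  52.3] mid rim [550.7 120.5 112.3] [580.  118.7 112.3] [579.9 180.3 112.3]
```

```bash
python3 -m crank '[[[-0.08,0,0.5,0],[0,0,0.4,0],[0,0,0.3,0],[0,0,0,0],[0,0,0,0]]]';python3 -m crank '[[[0,0,0.2,0],[0,0,0.2,0],[0,0,0,0],[0,0,0,0]]]'
```

```text
clock: 19.57
eef_pos: [583.6, 147.7, 48.8]
tool_rot: [-3.141, -0.002, -3.138]
force: [-0.4, 0.0, -1.5]
width: 63.0
gripper_force: 66.3
clock: 19.9
eef_pos: [585.2, 148.1, 42.8]
tool_rot: [3.141, 0.002, -3.138]
force: [-4.3, 0.2, 19.9]
width: 63.4
gripper_force: 68.2
```

```bash
python3 -m crank '[[[0,0,-0.1,0],[0,0,0,0],[0,0,0,0],[0,0,0,0],[0,0,0,0],[0,0,0,0],[0,0,0,0]]]' -1;python3 -m crank '[[[0.1,0,-0.6,0],[0.1,0,-1,0],[0,0,-1,0],[0,0,-1,0],[0,0,-1,0],[0,0,-1,0],[0,0,-1,0],[0,0,0,0],[0,0,0,0]]]'
python3 - <<'E'
from h import *
np.set_printoptions(precision=1,suppress=True)
I={n:ctrl.get_image(n) for n in("wrist","top","side")}
print(ctrl.read_state()["eef_pos"])
save(I["wrist"],"w9")
for n in I:
  for t in ("cup_mid","cup_wide"):
    for x in ctrl.place_of(n,t)[:2]: print(t,n,np.round(x["position"],1),x["confidence"],atz(I[n],x["position"],10),atz(I[n],x["position"],60))
    for x in ctrl.trace(n,t)[:1]:
      ys,xs=np.where(x["mask"]);print("  ",x["confidence"],xs.min(),xs.max(),ys.min(),ys.max())
E
```

```text
clock: 20.48
eef_pos: [584.3, 147.9, 42.2]
tool_rot: [-3.141, -0.0, -3.138]
force: [0.2, -0.5, -0.0]
width: 85.7
gripper_force: 0.0
clock: 21.23
eef_pos: [580.4, 148.2, 209.0]
tool_rot: [3.141, 0.003, -3.138]
force: [-0.4, 0.3, -0.2]
width: 85.3
gripper_force: 0.0
[578.5 147.7 206.3]
cup_mid wrist [171.5 259.4] 0.8 [585.5 153.4  10. ] [574.5 152.8  60. ]
   0.83 226 287 146 210
   0.67 213 296 135 219
cup_mid top [186.5 377. ] 0.85 [ 565.3 -364.6   10. ] [ 558.3 -350.2   60. ]
cup_mid top [217.5 419.1] 0.8 [ 470.8 -492.6   10. ] [ 467.4 -473.3   60. ]
   0.69 408 448 201 231
cup_wide top [175.9 212.9] 0.51 [591.  146.5  10. ] [583.  141.3  60. ]
   0.67 254 267 153 184
cup_mid side [182.1 311.9] 0.85 [590.4 156.2  10. ] [599. 136.  60.]
cup_mid side [301.5 171.4] 0.83 [ 575.2 -368.2   10. ] [ 584.6 -361.6   60. ]
   0.97 298 321 165 192
cup_wide side [182.6 302.1] 0.82 [571.5 133.3  10. ] [581.1 114.3  60. ]
   0.47 292 312 170 199
```

```bash
python3 -m crank '[[[0.17,-1,0,0],[0.17,-1,0,0],[0.17,-1,0,0],[0.17,-1,0,0],[0.17,-1,0,0],[0.17,-1,0,0],[0.17,-1,0,0],[0.17,-1,0,0],[0.17,-1,0,0],[0.17,-1,0,0],[0.17,-1,0,0],[0.17,-1,0,0]]]';python3 -m crank '[[[0.17,-1,0,0],[0.17,-1,0,0],[0.17,-0.7,0,0],[0,0,0,0],[0,0,0,0]]]'
python3 - <<'E'
from h import *
np.set_printoptions(precision=1,suppress=True)
I={n:ctrl.get_image(n) for n in("wrist","top","side")}
print(ctrl.read_state()["eef_pos"])
save(I["wrist"],"w10")
for n in I:
  for t in ("cup_narrow",):
    for x in ctrl.place_of(n,t)[:1]: print(t,n,np.round(x["position"],1),x["confidence"],atz(I[n],x["position"],0))
    for x in ctrl.trace(n,t)[:1]:
      ys,xs=np.where(x["mask"]);print("  ",x["confidence"],xs.min(),xs.max(),ys.min(),ys.max())
      for r in range(ys.min(),ys.max()+1,6):
        q=xs[ys==r]
        if n=="wrist": print(r,atz(I[n],(r,q.min()),85)[:2],atz(I[n],(r,q.max()),85)[:2])
E
```

```text
clock: 22.98
eef_pos: [529.2, -153.5, 207.7]
tool_rot: [-3.142, 0.0, -3.138]
force: [-0.3, 0.3, 1.1]
width: 84.9
gripper_force: 0.0
clock: 23.4
eef_pos: [516.6, -220.8, 207.6]
tool_rot: [-3.141, 0.0, -3.141]
force: [0.6, 0.1, -0.6]
width: 85.6
gripper_force: 0.0
[ 517.4 -218.1  207.5]
cup_narrow wrist [163.2 258.2] 0.74 [ 512.1 -217.2    0. ]
   0.95 237 276 150 199
150 [ 483.7 -223.7] [ 483.7 -216.1]
156 [ 489.5 -231.4] [ 489.5 -207.5]
162 [ 495.3 -234.3] [ 495.2 -205.5]
168 [ 501.1 -236.3] [ 501.1 -203.5]
174 [ 507.1 -237.4] [ 507.  -201.4]
180 [ 513.1 -238.5] [ 513.1 -200.3]
186 [ 519.2 -237.6] [ 519.1 -201.2]
192 [ 525.3 -234.8] [ 525.3 -204. ]
198 [ 531.6 -226.9] [ 531.5 -212.9]
cup_narrow top [205.2 328. ] 0.54 [ 505.6 -213.7    0. ]
   0.6 324 340 197 207
cup_narrow side [253.  197.3] 0.48 [ 519.3 -234.2    0. ]
   0.84 188 205 237 255
```

```bash
python3 -m crank '[[[0.16,-0.04,1,0],[0,0,1,0],[0,0,1,0],[0,0,1,0],[0,0,1,0],[0,0,1,0],[0,0,0,0],[0,0,0,0]]]';python3 -m crank '[[[0,0,0,0],[0,0,0,0],[0,0,0,0],[0,0,0,0],[0,0,0,0],[0,0,0,0],[0,0,0,0],[0,0,0,0],[0,0,0,0]]]' 1; python3 -m crank '[[[0,0,-0.5,0],[0,0,-1,0],[0,0,-1,0],[0,0,-1,0],[0,0,-1,0],[0,0,-1,0],[0,0,-1,0],[0,0,-0.5,0],[0,0,0,0]]]'
```

```text
clock: 24.52
eef_pos: [512.2, -220.3, 56.8]
tool_rot: [3.141, -0.003, -3.138]
force: [0.1, -0.1, 0.3]
width: 85.2
gripper_force: 0.0
clock: 25.27
eef_pos: [513.8, -221.2, 59.2]
tool_rot: [-3.141, 0.002, -3.138]
force: [-1.1, 0.1, 6.5]
width: 38.2
gripper_force: 60.2
clock: 26.02
eef_pos: [514.8, -221.6, 236.4]
tool_rot: [-3.139, 0.007, -3.138]
force: [0.2, -0.6, 0.0]
width: 37.6
gripper_force: 60.4
```

```bash
python3 -m crank '[[[-0.16,1,0,0],[-0.16,1,0,0],[-0.16,1,0,0],[-0.16,1,0,0],[-0.16,1,0,0],[-0.16,1,0,0],[-0.16,1,0,0],[-0.16,1,0,0],[-0.16,1,0,0],[-0.16,1,0,0],[-0.16,1,0,0],[-0.16,1,0,0]]]';python3 -m crank '[[[-0.16,1,0,0],[-0.16,1,0,0],[-0.16,0.8,0,0],[0,0,0.6,0],[0,0,0.6,0],[0,0,0,0],[0,0,0,0]]]'
python3 - <<'E'
from h import *
np.set_printoptions(precision=1,suppress=True)
I={n:ctrl.get_image(n) for n in("wrist",)}
W=I["wrist"]
print(ctrl.read_state()["eef_pos"])
save(W,"w11")
for t,z in (("cup_narrow",0),("cup_mid",73),("cup_wide",43)):
    for x in ctrl.trace("wrist",t)[:1]:
      ys,xs=np.where(x["mask"]);print(t,x["confidence"],xs.min(),xs.max(),ys.min(),ys.max())
      for r in range(ys.min(),ys.max()+1,7):
        q=xs[ys==r]
        print(r,q.min(),q.max(),atz(W,(r,q.min()),z)[:2],atz(W,(r,q.max()),z)[:2])
E
```

```text
clock: 27.02
eef_pos: [559.2, 80.5, 231.6]
tool_rot: [-3.141, -0.002, -3.138]
force: [0.7, 0.0, -0.8]
width: 37.7
gripper_force: 60.4
clock: 27.6
eef_pos: [570.6, 149.0, 201.3]
tool_rot: [-3.141, -0.003, -3.139]
force: [0.8, -1.1, -0.3]
width: 37.7
gripper_force: 60.4
[571.4 149.  202.2]
cup_narrow 0.82 217 296 180 298
180 255 262 [586.  148.3] [585.9 157.2]
187 239 274 [595.2 127.9] [595.1 172.6]
194 233 279 [604.6 120.1] [604.4 179.3]
201 231 282 [614.1 117.3] [613.8 183.4]
208 229 284 [623.7 114.5] [623.4 186.3]
215 227 286 [633.5 111.6] [633.2 189.2]
222 224 288 [643.4 107.4] [643.  192.2]
229 223 290 [653.4 105.8] [653.1 195.2]
236 221 291 [663.6 102.8] [663.2 196.9]
243 219 294 [674.   99.8] [673.6 201.4]
250 217 296 [684.5  96.7] [684.  204.5]
257 217 296 [695.1  96.3] [694.7 205. ]
264 217 296 [705.9  95.9] [705.5 205.4]
271 218 296 [716.9  97. ] [716.5 205.9]
278 221 293 [728.  100.8] [727.6 202.1]
285 225 288 [739.3 106.1] [739.  195.5]
292 235 280 [750.8 120.1] [750.5 184.5]
cup_mid 0.88 225 287 156 206
156 250 262 [544.  143.8] [544.  155.5]
163 238 274 [551. 132.] [550.9 167.3]
170 232 280 [558.  125.9] [557.8 173.4]
177 229 283 [565.1 122.8] [564.9 176.6]
184 227 285 [572.4 120.6] [572.1 178.8]
191 225 286 [579.7 118.4] [579.4 180.1]
198 225 286 [587.1 118.2] [586.9 180.3]
205 227 229 [594.6 120. ] [594.6 122.1]
cup_wide 0.97 211 295 146 217
146 243 264 [537.9 135.6] [537.9 158.1]
153 229 278 [545.5 120.4] [545.3 173.4]
160 222 285 [553.2 112.6] [552.9 181.2]
167 218 289 [560.9 108. ] [560.7 185.8]
174 214 293 [568.8 103.3] [568.5 190.5]
181 212 295 [576.8 100.8] [576.4 193. ]
188 211 295 [584.9  99.3] [584.5 193.4]
195 211 295 [593.  99.] [592.7 193.7]
202 214 294 [601.3 102.1] [601.  192.9]
209 217 291 [609.7 105.2] [609.4 189.8]
216 223 226 [618.3 111.8] [618.2 115.2]
```

```bash
python3 -m crank '[[[-0.46,0,0.5,0],[0,0,0.9,0],[0,0,0.9,0],[0,0,0,0],[0,0,0,0]]]'
python3 - <<'E'
from h import *
np.set_printoptions(precision=1,suppress=True)
W=ctrl.get_image("wrist"); s=ctrl.read_state();b=s["eef_pos"][2]-58
print(s["eef_pos"],s["force"])
save(W,"w12")
for t,z in (("cup_narrow",b),("cup_mid",73)):
    for x in ctrl.trace("wrist",t)[:1]:
      ys,xs=np.where(x["mask"]);print(t,x["confidence"],xs.min(),xs.max(),ys.min(),ys.max())
      for r in range(ys.min(),ys.max()+1,8):
        q=xs[ys==r]
        print(r,q.min(),q.max(),atz(W,(r,q.min()),z)[:2],atz(W,(r,q.max()),z)[:2])
cv2.imwrite("pics/w12c.png",cv2.cvtColor(W["img"],cv2.COLOR_RGB2BGR)[60:360,60:460])
E
```

```text
clock: 28.22
eef_pos: [582.7, 149.1, 144.9]
tool_rot: [-3.141, -0.002, -3.139]
force: [0.7, -0.0, -0.8]
width: 37.8
gripper_force: 60.4
[583.8 149.4 146. ] [ 0.8  0.2 -0.6]
cup_narrow 0.57 217 297 180 298
180 257 261 [563.  150.7] [562.9 153.7]
188 237 275 [569.1 135.9] [569.  164.1]
196 231 279 [575.3 131.3] [575.2 167.2]
204 229 282 [581.7 129.7] [581.5 169.7]
212 227 285 [588.1 128. ] [587.9 172.1]
220 225 287 [594.6 126.3] [594.5 173.9]
228 223 290 [601.3 124.6] [601.1 176.4]
236 221 292 [608.  122.8] [607.8 178.2]
244 219 294 [614.9 121. ] [614.7 180.1]
252 217 296 [621.9 119.2] [621.7 181.9]
260 217 296 [629. 119.] [628.8 182.2]
268 217 296 [636.2 118.7] [636.  182.5]
276 219 293 [643.6 120.1] [643.4 180.4]
284 224 289 [651.1 123.9] [650.9 177.4]
292 234 280 [658.7 132. ] [658.5 170.2]
cup_mid 0.84 217 294 152 219
152 251 260 [544.5 146.1] [544.4 153. ]
160 234 278 [550.7 132.9] [550.6 167. ]
168 228 283 [557.1 128.1] [556.9 171.1]
176 224 287 [563.5 124.8] [563.3 174.4]
184 220 291 [570.  121.4] [569.8 177.8]
192 217 293 [576.6 118.8] [576.4 179.7]
200 217 294 [583.4 118.5] [583.2 180.7]
208 218 293 [590.2 119.1] [590.  180.2]
216 222 290 [597.2 122.2] [597. 178.]
```

```bash
python3 -m crank '[[[-0.04,0,0.8,0],[0,0,0.8,0],[0,0,0.6,0],[0,0,0.2,0],[0,0,0,0],[0,0,0,0]]]';python3 -m crank '[[[0,0,0.2,0],[0,0,0.2,0],[0,0,0,0],[0,0,0,0]]]'
```

```text
clock: 28.87
eef_pos: [585.1, 149.7, 86.2]
tool_rot: [3.141, 0.002, -3.138]
force: [0.6, -0.1, -0.6]
width: 37.9
gripper_force: 60.4
clock: 29.2
eef_pos: [585.7, 149.8, 77.2]
tool_rot: [3.141, 0.003, -3.138]
force: [-1.0, 1.4, 11.4]
width: 38.4
gripper_force: 61.6
```

```bash
python3 -m crank '[[[0,0,-0.05,0],[0,0,0,0],[0,0,0,0],[0,0,0,0],[0,0,0,0],[0,0,0,0]]]' -1;python3 -m crank '[[[0.1,0,-0.6,0],[0.1,0,-1,0],[0.1,0,-1,0],[0,0,-1,0],[0,0,-1,0],[0,0,-1,0],[0,0,0,0],[0,0,0,0]]]'
python3 - <<'E'
from h import *
np.set_printoptions(precision=1,suppress=True)
I={n:ctrl.get_image(n) for n in("wrist","top","side")}
W=I["wrist"];s=ctrl.read_state();print(s["eef_pos"],s["qpos"])
save(W,"w13")
for t,z in (("cup_narrow",103),("cup_mid",73),("cup_wide",43)):
    for x in ctrl.trace("wrist",t)[:1]:
      ys,xs=np.where(x["mask"]);print(t,x["confidence"],xs.min(),xs.max(),ys.min(),ys.max())
      r=int(np.bincount(ys).argmax());q=xs[ys==r]
      print(r,atz(W,(r,q.min()),z)[:2],atz(W,(r,q.max()),z)[:2],atz(W,(ys.max(),np.median(q)),z))
# lips & hood edges
for t in("cover_left_lip","cover_right_lip"):
  R=[]
  for n in I:
    for x in ctrl.place_of(n,t)[:1]: print(t,n,np.round(x["position"],1),x["confidence"]); R.append(ray(I[n],x["position"]))
  if len(R)>1: print(tri(R))
cv2.imwrite("pics/s13.png",cv2.cvtColor(np.hstack([W["img"][100:300,130:330],cv2.resize(I["side"]["img"][140:290,225:400],(0,0),fx=2.5,fy=2.5)[:400,:440][:200] if 0 else cv2.resize(I["side"]["img"][140:290,225:400],(233,200),interpolation=cv2.INTER_CUBIC)]),cv2.COLOR_RGB2BGR))
E
```

```text
clock: 29.7
eef_pos: [584.1, 149.4, 76.1]
tool_rot: [-3.142, -0.0, -3.138]
force: [-0.5, -0.2, 0.0]
width: 85.4
gripper_force: 0.0
clock: 30.37
eef_pos: [577.6, 149.7, 218.8]
tool_rot: [3.14, 0.004, -3.138]
force: [-0.4, -0.0, 0.5]
width: 85.0
gripper_force: 0.0
[575.8 149.2 215.6] [-0.3  0.6  0.1  1.7 -0.   0.9  1.3]
cup_narrow 0.69 237 276 158 211
188 [580.9 132.5] [580.8 170. ] [604.4 151.3 103. ]
cup_mid 0.86 226 284 147 205
157 [555.9 128.8] [555.7 170.4] [608.6 149.8  73. ]
cup_wide 0.73 213 293 137 217
146 [548.3 118.9] [548.1 175.7] [634.6 146.7  43. ]
cover_left_lip wrist [317.9 246.7] 0.85
cover_left_lip top [146.5 203.6] 0.89
cover_left_lip side [169.1 337.6] 0.6
(array([641. , 148.6, 206. ]), [3.9019006550503463, 4.981509062277608, 2.0379547239883675])
cover_right_lip wrist [170.7 256.9] 0.52
cover_right_lip top [145.5 264.1] 0.79
(array([-870.7,  112.3, 6666.3]), [16.250429456313956, 16.250429456313626])
```

```bash
python3 - <<'E'
import cv2
a=cv2.imread("pics/s13.png");cv2.imwrite("pics/s13b.png",cv2.resize(a,(800,370),interpolation=cv2.INTER_CUBIC))
E
```

```text
(no output)
```

View pics/s13b.png

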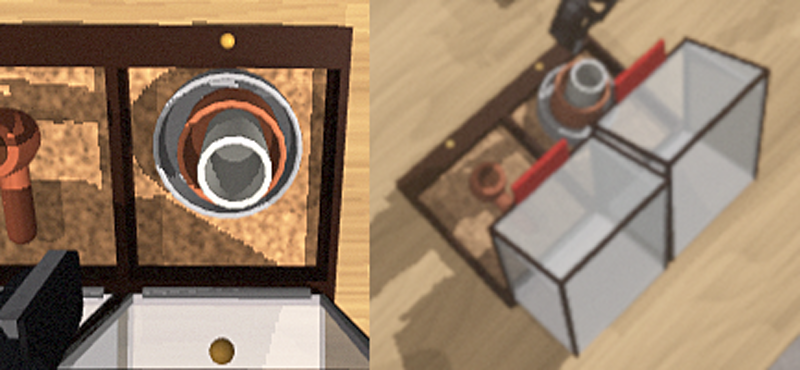

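The nested view shows white inside copper inside wide, all concentric and upright, with rims near (175,235) in the left half of the crop. The tool can't tilt here (only shifts and a turn about its own z), so I can't lean in under the raked wall to reach the lip. I'll go over the hood and swing each cover shut with the fingertips, from behind and then on the front edge of its top.

```bash
python3 -m crank '[[[0,0,-0.85,0],[0,0,-0.85,0],[0,0,-0.85,0],[0,0,-0.85,0],[-1,0,0,0],[-1,0,0,0],[-1,0,0,0],[-1,0,0,0],[-1,0,0,0],[-1,0,0,0],[-1,0,0,0],[-0.7,0,0,0]]]' 1; python3 -m crank '[[[0,0,0,0],[0,0,0,0],[0,0,0.7,0],[0,0,0.7,0],[0,0,0.7,0],[0,0,0.7,0],[0,0,0,0],[0,0,0,0]]]'
```

```text
clock: 31.97
eef_pos: [770.9, 149.6, 300.5]
tool_rot: [-3.141, 0.0, -3.139]
force: [-0.8, 0.1, -0.7]
width: 0.2
gripper_force: 0.0
clock: 32.63
eef_pos: [767.9, 150.2, 231.0]
tool_rot: [-3.141, -0.002, -3.138]
force: [-0.7, -0.1, -0.1]
width: -0.1
gripper_force: 0.0
```

```bash
python3 -m crank '[[[0.7,0,0,0],[0.7,0,0,0],[0.7,0,0,0],[0.7,0,0,0],[0.8,0,0.1,0],[0.8,0,0.15,0],[0,0,0,0]]]'; python3 -c "
from h import *
s=ctrl.read_state();print(s['force'],s['eef_pos'])
I={n:ctrl.get_image(n) for n in('top','side')}
for t in('cover_left_lip','cover_right_lip'):
  R=[]
  for n in I:
    for x in ctrl.place_of(n,t)[:1]: print(t,n,x); R.append(ray(I[n],x['position']))
  if len(R)>1: print(tri(R))
"
```

```text
clock: 33.22
eef_pos: [656.8, 150.4, 227.8]
tool_rot: [3.14, 0.001, -3.137]
force: [-0.2, 0.0, -0.2]
width: 0.3
gripper_force: 0.1
[-0.16586074  0.04376546 -0.15272073] [656.76845688 150.39704047 227.82386639]
cover_left_lip top {'position': [173.9, 206.8], 'confidence': 0.67}
cover_left_lip side {'position': [159.9, 315.7], 'confidence': 0.96}
(array([575.69024218, 150.86825035, 149.21526618]), [2.3539894583149845, 2.353989458314903])
cover_right_lip top {'position': [145.8, 262.7], 'confidence': 0.68}
cover_right_lip side {'position': [211.1, 293.4], 'confidence': 0.87}
(array([644.68718487,  -5.04225391, 198.15105028]), [0.12934846632346356, 0.12934846632337643])
```

```bash
python3 -m crank '[[[0.74,0,0.34,0],[0.74,0,0.34,0],[0.68,0,0.42,0],[0.68,0,0.42,0],[0.6,0,0.54,0],[0.6,0,0.54,0],[0,0,0,0]]]';python3 -m crank '[[[0.24,0,0.32,0],[0.24,0,0.32,0],[0.2,0,0.35,0],[0.2,0,0.35,0],[0,0,0,0]]]'
```

```text
clock: 34.1
eef_pos: [554.8, 149.3, 158.0]
tool_rot: [-3.141, -0.006, -3.137]
force: [-1.1, 0.2, 1.9]
width: 0.0
gripper_force: 1.2
clock: 34.52
eef_pos: [535.2, 149.5, 126.8]
tool_rot: [-3.141, -0.003, -3.138]
force: [-6.3, -0.6, 14.1]
width: -0.2
gripper_force: 7.2
```

```bash
python3 -m crank '[[[0,0,0.15,0],[0,0,0.15,0],[0,0,0,0],[0,0,0,0]]]'; python3 -m crank '[[[0,0,0.2,0],[0,0,0.1,0],[0,0,0,0],[0,0,0,0]]]'
```

```text
clock: 34.85
eef_pos: [532.4, 149.6, 121.6]
tool_rot: [-3.141, -0.009, -3.138]
force: [-16.8, -0.8, 34.7]
width: -0.0
gripper_force: 17.6
clock: 35.18
eef_pos: [529.4, 149.5, 115.6]
tool_rot: [-3.141, -0.015, -3.138]
force: [-24.6, -1.5, 53.4]
width: 0.1
gripper_force: 27.8
```

```bash
cat > lips.py <<'E'
from h import *
np.set_printoptions(precision=1,suppress=True)
s=ctrl.read_state();print(s['clock'],s['force'],s['eef_pos'])
I={n:ctrl.get_image(n) for n in('top','side','wrist')}
for n in I: save(I[n],f"{n}_{s['clock']:.1f}")
for t,y in(('cover_left_lip',148.5),('cover_right_lip',0)):
  R=[]
  for n in I:
    for x in ctrl.place_of(n,t)[:1]:
      print(t,n,np.round(x['position'],1),round(x['confidence'],2))
      if n!='wrist' and x['confidence']>.3: R.append(ray(I[n],x['position']))
  if len(R)>1: print(tri(R))
  for th in(0,.05,.1,.2): 
    p=(697-187*np.cos(th)+6*np.sin(th),y,30+187*np.sin(th)+6*np.cos(th)); print('  th',th,[np.round(proj(I[n],p),1) for n in I])
E
python3 -m crank '[[[0,0,-0.4,0],[0,0,-0.6,0],[0,0,-0.6,0],[0,0,0,0],[0,0,0,0]]]';python3 lips.py
```

```text
clock: 35.6
eef_pos: [537.9, 149.3, 152.2]
tool_rot: [3.141, 0.002, -3.139]
force: [-0.4, 0.3, 0.1]
width: -0.2
gripper_force: 0.0
35.6 [-0.4  0.3  0.1] [537.9 149.3 152.2]
cover_left_lip top [203.2 207.4] 0.78
cover_left_lip side [221.5 269.6] 0.4
cover_left_lip wrist [160.5 252.7] 0.58
(array([ 528.3,  157.8, -509.7]), [68.1309654531425, 68.13096545314245])
  th 0 [array([200.9, 210.7]), array([162.2, 292.2]), array([158.2, 254.6])]
  th 0.05 [array([200.4, 210.4]), array([160.9, 292.6]), array([160.5, 254.5])]
  th 0.1 [array([199.7, 210. ]), array([159.8, 293.2]), array([163.5, 254.4])]
  th 0.2 [array([198. , 209.4]), array([157.8, 294.7]), array([171.8, 254.3])]
cover_right_lip top [143.8 260.9] 0.57
cover_right_lip side [212.  293.7] 0.73
(array([648.4,  -2.7, 196. ]), [3.476679041369631, 3.4766790413696818])
  th 0 [array([201.6, 259.6]), array([193.7, 255.8]), array([157.7,  94.7])]
  th 0.05 [array([201.1, 259.6]), array([192.7, 256. ]), array([159.9,  89. ])]
  th 0.1 [array([200.5, 259.7]), array([191.9, 256.2]), array([162.9,  83. ])]
  th 0.2 [array([198.7, 259.7]), array([190.4, 257.1]), array([171.2,  70. ])]
```

```bash
python3 - <<'E'
from h import *
np.set_printoptions(precision=1,suppress=True)
I={n:ctrl.get_image(n) for n in('wrist','top','side')}
for n in I:
  h=cv2.cvtColor(I[n]["img"],cv2.COLOR_RGB2HSV); m=(((h[...,0]<5)|(h[...,0]>174))&(h[...,1]>190)&(h[...,2]>60)).astype(np.uint8)
  k,l,st,c=cv2.connectedComponentsWithStats(m)
  for i in range(1,k):
    if st[i,4]>15: print(n,st[i],c[i])
  for th in (0,.03,.06,.1):
    g=lambda r,z,y:np.round(proj(I[n],(697-r*np.cos(th)+z*np.sin(th),y,30+r*np.sin(th)+z*np.cos(th))),1)
    print(n,th,"out L/R",g(204,6,183.5),g(204,6,113.5),"bot",g(204,0,148),"in",g(172,6,148))
E
```

```text
wrist [ 215  142   76   29 2069] [252.1 155.7]
wrist 0 out L/R [140.1 292.7] [139.9 216.1] bot [139.3 253.9] in [174.2 253.8]
wrist 0.03 out L/R [141.2 293.5] [140.9 215.2] bot [140.1 253.9] in [175.7 253.8]
wrist 0.06 out L/R [142.4 294.4] [142.1 214.2] bot [141.1 253.8] in [177.4 253.7]
wrist 0.1 out L/R [144.5 295.6] [144.2 212.8] bot [142.9 253.7] in [180.  253.6]
top [248 145  27   2  53] [261.2 145.5]
top [212 201  11   6  53] [217.  203.5]
top 0 out L/R [206.3 199. ] [206.6 222.1] bot [206.6 210.9] in [196. 211.]
top 0.03 out L/R [206.  198.7] [206.4 221.9] bot [206.4 210.7] in [195.7 210.8]
top 0.06 out L/R [205.7 198.4] [206.  221.8] bot [206.2 210.5] in [195.4 210.6]
top 0.1 out L/R [205.1 198.1] [205.5 221.5] bot [205.7 210.2] in [194.8 210.4]
side 0 out L/R [151.3 296.4] [165.6 279.8] bot [159.3 287.9] in [165.6 295.6]
side 0.03 out L/R [150.4 296.7] [164.8 280.1] bot [158.5 288.1] in [165.  295.9]
side 0.06 out L/R [149.6 297.1] [164.  280.3] bot [157.7 288.4] in [164.3 296.2]
side 0.1 out L/R [148.5 297.6] [163.  280.7] bot [156.6 288.8] in [163.5 296.6]
```

```bash
python3 -m crank '[[[0,0,-1,0],[0,0,-1,0],[0,0,-1,0],[0,0,-1,0],[0,0,-1,0],[0,0,-1,0],[-1,-0.6,0,0],[-1,-0.6,0,0],[-1,-0.6,0,0],[-1,-0.6,0,0],[-1,-0.6,0,0],[-1,-0.6,0,0]]]'; python3 -m crank '[[[-1,-0.6,0,0],[-1,-0.6,0,0],[-1,-0.6,0,0],[-0.3,-0.6,0,0],[0,0,0,0],[0,0,0,0]]]'; python3 lips.py
```

```text
clock: 37.2
eef_pos: [687.4, 59.0, 301.5]
tool_rot: [3.141, -0.0, -3.138]
force: [0.1, 0.0, 0.8]
width: 0.0
gripper_force: 0.0
clock: 37.7
eef_pos: [769.0, -1.1, 300.6]
tool_rot: [-3.141, -0.002, -3.14]
force: [-0.0, -0.2, -0.2]
width: 0.1
gripper_force: 0.0
37.7 [-0.  -0.2 -0.2] [769.   -1.1 300.6]
cover_left_lip top [200.5 209.1] 0.56
  th 0 [array([200.9, 210.7]), array([162.2, 292.2]), array([-49.9, 376. ])]
  th 0.05 [array([200.4, 210.4]), array([160.9, 292.6]), array([-53.7, 379.2])]
  th 0.1 [array([199.7, 210. ]), array([159.8, 293.2]), array([-57.2, 382.5])]
  th 0.2 [array([198. , 209.4]), array([157.8, 294.7]), array([-63.2, 389.4])]
cover_right_lip side [210.7 293.9] 0.76
cover_right_lip wrist [ 36.4 251.3] 0.86
  th 0 [array([201.6, 259.6]), array([193.7, 255.8]), array([-50.8, 254.7])]
  th 0.05 [array([201.1, 259.6]), array([192.7, 256. ]), array([-54.6, 254.6])]
  th 0.1 [array([200.5, 259.7]), array([191.9, 256.2]), array([-58.2, 254.6])]
  th 0.2 [array([198.7, 259.7]), array([190.4, 257.1]), array([-64.2, 254.5])]
```

Left is holding shut. Same sweep for the right cover.

```bash
python3 -m crank '[[[0,0,0.7,0],[0,0,0.7,0],[0,0,0.7,0],[0,0,0.7,0],[0,0,0,0],[0,0,0,0]]]'; python3 -m crank '[[[0.7,0,0,0],[0.7,0,0,0],[0.7,0,0,0],[0.7,0,0,0],[0.8,0,0.1,0],[0.8,0,0.15,0],[0,0,0,0]]]'; python3 lips.py | grep -A3 right | head -4
```

```text
clock: 38.65
eef_pos: [768.6, 0.2, 230.8]
tool_rot: [3.142, -0.002, -3.138]
force: [0.6, 0.4, 0.4]
width: -0.2
gripper_force: 0.0
clock: 39.23
eef_pos: [657.5, -0.1, 228.1]
tool_rot: [3.141, 0.001, -3.138]
force: [-0.1, -0.6, -0.3]
width: 0.1
gripper_force: 0.1
cover_right_lip side [193.2 273.1] 0.59
cover_right_lip wrist [ 81.6 252.9] 0.58
  th 0 [array([201.6, 259.6]), array([193.7, 255.8]), array([ 30.3, 255.9])]
  th 0.05 [array([201.1, 259.6]), array([192.7, 256. ]), array([ 28.4, 255.9])]
```

```bash
python3 -m crank '[[[0.74,0,0.34,0],[0.74,0,0.34,0],[0.68,0,0.42,0],[0.68,0,0.42,0],[0.6,0,0.54,0],[0.6,0,0.54,0],[0,0,0,0]]]';python3 -m crank '[[[0.24,0,0.32,0],[0.24,0,0.32,0],[0.2,0,0.35,0],[0.2,0,0.35,0],[0,0,0,0]]]';python3 -m crank '[[[0,0,0.15,0],[0,0,0.15,0],[0,0,0.2,0],[0,0,0,0],[0,0,0,0]]]'
```

```text
clock: 40.27
eef_pos: [554.8, -0.5, 158.3]
tool_rot: [3.142, -0.006, -3.138]
force: [-1.9, 0.2, 2.3]
width: 0.3
gripper_force: 1.3
clock: 40.68
eef_pos: [535.1, -0.6, 126.9]
tool_rot: [3.141, -0.004, -3.138]
force: [-7.0, 0.6, 14.1]
width: -0.2
gripper_force: 7.1
clock: 41.1
eef_pos: [530.1, -0.6, 117.3]
tool_rot: [3.141, -0.014, -3.139]
force: [-22.7, 2.1, 48.1]
width: 0.1
gripper_force: 24.7
```

```bash
python3 -m crank '[[[0,0,-0.6,0],[0,0,-1,0],[0,0,-1,0],[0,0.8,-1,0],[0,0.8,-1,0],[0,0.7,-1,0],[0,0.7,0,0],[0,0,0,0],[0,0,0,0]]]'; python3 - <<'E'
from h import *
np.set_printoptions(precision=1,suppress=True)
I={n:ctrl.get_image(n) for n in('wrist','top','side')};s=ctrl.read_state();print(s["eef_pos"],s["force"],s["clock"])
n="wrist"
h=cv2.cvtColor(I[n]["img"],cv2.COLOR_RGB2HSV); m=(((h[...,0]<5)|(h[...,0]>174))&(h[...,1]>190)&(h[...,2]>60)).astype(np.uint8)
k,l,st,c=cv2.connectedComponentsWithStats(m)
for i in range(1,k):
    if st[i,4]>100: print(n,st[i],c[i])
for y in(148,0):
  for th in (0,.03,.06,.1,.3):
    g=lambda r,z,y:np.round(proj(I[n],(697-r*np.cos(th)+z*np.sin(th),y,30+r*np.sin(th)+z*np.cos(th))),1)
    print(y,th,"out L/R",g(204,6,y+35),g(204,6,y-35))
for n in I:
  for t in("pipe_stored","cup_narrow","cup_mid","cup_wide","brush","pipe_loose","wax_jar"):
    for x in ctrl.place_of(n,t)[:1]: print(t,n,np.round(x["position"],1),round(x["confidence"],2),atz(I[n],x["position"],0)[:2])
E
```

```text
clock: 41.85
eef_pos: [536.7, 75.1, 254.5]
tool_rot: [-3.142, 0.0, -3.136]
force: [0.1, -0.6, 0.4]
width: 0.0
gripper_force: 0.0
[535.9  72.8 253.6] [ 0.   0.7 -0.2] 42.0
wrist [169 132  55  15 808] [196.1 139. ]
wrist [284 133  56  15 791] [310.8 140.1]
148 0 out L/R [131.5 340.4] [131.2 285.4]
148 0.03 out L/R [132.1 341.8] [131.7 285.9]
148 0.06 out L/R [132.8 343.3] [132.5 286.4]
148 0.1 out L/R [134.1 345.2] [133.8 287. ]
148 0.3 out L/R [145.9 355.8] [145.5 290.6]
0 0 out L/R [130.8 224. ] [130.5 168.8]
0 0.03 out L/R [131.4 223.4] [131.  167.3]
0 0.06 out L/R [132.1 222.9] [131.8 165.8]
0 0.1 out L/R [133.4 222.1] [133.  163.8]
0 0.3 out L/R [145.1 218. ] [144.7 152.7]
wax_jar wrist [240.2  32. ] 0.97 [ 664.8 -273.1]
cup_mid top [187.6 376.5] 0.62 [ 563.2 -365.8]
brush top [261.3 190.3] 0.56 [326.3 209.9]
wax_jar top [155.1 343.4] 0.56 [ 665.3 -263.1]
cup_mid side [308.6 107.6] 0.66 [ 471.6 -506.5]
brush side [115.9 267.2] 0.71 [327.1 220.4]
pipe_loose side [103.4 346.8] 0.79 [471.2 448. ]
wax_jar side [305.9 223.2] 0.7 [ 677.  -274.1]
```

```bash
python3 -c "
from cell import ctrl
print(ctrl.finish_job())"
```

```text
the job is handed in; nothing more can be done
None
```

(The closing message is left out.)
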